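# Draw an air sample with the spring-return hand pump and hold the stroke

## Task

The handle of the air-sampling pump was left partly drawn out. Push the handle fully home until you feel it stop, then pull it out against its return spring until its yellow pointer is level with the red marker beside the scale, and keep it there: finish while still holding the handle at the mark with the gripper. Leave the two dropper bottles and the timer beside it where they stand.

Things in the scene. Friction and masses are not known exactly. Their poses are not given: they have to be found in the camera images.
- pump: Fixed bench pump on a grey base plate 280 x 130 mm, 12 mm thick. Origin: on the table surface, under the pump's axis, exactly below the centre of the handle when that is fully home. Its x axis points along the pump from the handle to the clear barrel; the handle is pulled out along -x. z is up. The base reaches x -130..+150, y -45..+85 mm. The barrel with its end caps (top at z = 63 mm) lies at x +29..+145 mm, behind the handle.
- pump_handle (a joint): Stroke of the handle in m: 0 fully home at the stop, growing as it is pulled out along the pump's -x, 0.088 at the outer stop. A return spring of 150 N/m pulls it home and the seal rubs with about 4 N, so within about 25 mm of home it stays where it is left, and further out it springs back when let go; at the marker it takes about 10 to 15 N to pull.
- handle_grip (a point): Grip point in the black upright handle, which is a paddle 16 mm thick along the pump's x, 56 mm wide along y, its top 110 mm above the table. This point lies in the middle of the thickness and width, 90 mm above the table, 20 mm below the top. Grip it from above, fingers closing along the pump's x; nothing of the pump within reach of the fingers is higher than 63 mm. Moves with the handle; axes as the pump's.
- pointer_tip (a point): Tip of the yellow pointer that sticks out sideways (to the pump's +y, 58 mm from its axis) from the handle, 34 mm above the table; in line with the handle's middle: its x in the pump's frame is that of handle_grip, which is minus the stroke. Moves with the handle.
- marker: Red marker block, 10 mm along the pump's x, 24 x 24 mm, with a white line round its middle, fixed on the white scale rail on the pump's +y side, 72 mm from its axis. Origin: middle of its underside, 20 mm above the table; axes as the pump's. The pointer is level with it when both have the same x in the pump's frame. It stands 45 to 75 mm before the home position of the pointer.
- red_dropper: Amber dropper bottle with red teat, 34 mm across, 102 mm high, loose, beside the pump; origin under its middle. Leave it alone.
- black_dropper: Amber dropper bottle with black teat, 34 mm across, 102 mm high, loose, beside the pump; origin under its middle. Leave it alone.
- timer: White timer with dial, 60 x 66 x 42 mm, loose, beside the scale; origin under its middle. Leave it alone.

How it is judged:
By the outcome, as a careful person would: the job done as asked, in the order asked, and still so for the second after the job is handed in, while the arm keeps its last pose, push and grip.
It also fails if it takes over 32 s, if anything falls off the work surface, if the arm or the gripper's body presses on something with over 40 N, if the wrist force passes 120 N, or if a joint passes its speed limit or range.

## Robot

A 6-joint arm with a two-finger parallel gripper is mounted at the origin on a cart in front of the work surface, level with it; the furniture and walls round the work are solid. World frame = base frame: x ahead of the robot, y to its left, z up, the work surface at z = 0. Lengths are in m, angles in rad, forces in N, time in s.
With the tool pointing down it reaches from about 0.35 to 0.975 m from the base axis. Payload 4.9 kg.
Tool frame: the origin (TCP) lies on the front face of the gripper's body, between the roots of the fingers; the fingertips stand ctrl.tip_extent ahead of it and the grasp point (between the pads) lies 54 mm ahead of it (ctrl.tip_extent is the distance from the TCP to the fingertips, in m); z points along the fingers, y is the line along which they close (so a half turn about z gives the same grasp; the last joint's range is limited). The gripper opens to 85 mm and grips with 20 to 120 N. Pads are 22 mm wide; open, the fingers measure 114 mm over their backs; the gripper's body (76 mm by 85 mm) begins 54 mm behind the grasp point. The pads swing forward as they close: fully open they stand 13 mm farther back than shut.
Start: joints at [1.216, 0.053, 1.613, -0, 1.476, -0.119], TCP at [0.146, 0.608, 0.304] pointing down, gripper open.
Joint ranges: [-3.01, 3.01], [-1.01, 2.22], [0.06, 2.58], [-1.02, 4.17], [0.09, 2.62], [-3.14, 3.14]. Speed limits (rad/s): [2.57, 2.57, 3.14, 3.14, 3.14, 3.14].

## Interface

Orientations are given as a rotation vector (axis times angle).
In Python, from station import ctrl gives the robot as it stands.
- The arm moves only by the tool apply_moves, never from a script. Its argument "rows" is one flat list of numbers, 6 for each row, row after row: the shift along the tool's x, y, z normalised to -1 to 1, where 1 is 0.6 m, then the turn, a rotation vector about the tool's x, y, z normalised to -1 to 1, where 1 is 90 degrees. A call has 1 to 20 rows; each row is the pose to reach, as a shift and turn from the pose commanded when the call began, along the tool's axes at that moment; what a row does not reach only later rows make up. A row lasts 1/10 s, in which the tool goes at most 50 mm and 8.59 degrees, less where a joint would pass 70% of its speed; a pose out of reach is approached as far as the arm can. A call with a number of a shift or a turn outside -1 to 1 is refused whole. A call with a gripper value outside its range is refused whole. "grip" is the opening, from 0 (shut) to 1 (fully open), set as the call begins (left out, the last holds). The fingers move at their own pace and stop on an object; "grip_force" is the grip in N (left out, the last holds). Time passes only in rows, so rows that repeat a pose let the fingers close. It gives the time, the measured TCP pose, the force, the opening and the grip force at its end, in the units of the state.
- ctrl.get_obs(): the state, without advancing time (a new reading comes with each control period).
- ctrl.get_image(name): name is "scene" or "top" or "wrist"; returns (picture, depth): 420x560x3 uint8, blue, green, red; 420x560 float32, m along the optical axis (not along the pixel's ray), 0 where there is no reading.
- ctrl.camera_model(name): a dict with "mtx" (3x3 intrinsics, pixels), "R" (3x3) and "t" (3): a world point X has camera coordinates R X + t; the wrist camera has in their place "tool_from_camera" (4x4, takes a point from camera to tool coordinates, whose origin is the TCP and whose axes are the flange's). Camera axes: x right, y down, z forward; pixel columns grow to the right and rows downward; lengths in m; the calibration is good to about 2 mm. A picture is of the moment at which its call begins: read the wrist's pose just before it. camera_model takes no time and is no camera call.
- ctrl.finish_job(): hands the job in; it is judged then, once.
The state is a dict: "t": time; "q": joint angles; "dq": joint speeds; "effort": joint torques, N m; "tool_pos": TCP position; "tool_rot": TCP orientation; "contact_force": force on the tool from outside, world axes, zero at the start; "wrist_torque": the same for the moment, N m; "opening": finger opening in m; "grip_force": force on a finger pad.
Only numpy, scipy, OpenCV 4.12 (cv2) and the standard library are available. Lean on these libraries where they do the work, as an engineer would, in place of code of your own. Each camera call takes 0.05 s, during which the arm holds its last target. There are 200 camera calls.

## Working session

There is one attempt and no reset: what is moved stays moved. The work goes in short steps, Python scripts to look and compute and a tool call to move; the robot and the scene stay as the last step left them, time stands still between calls to the robot, and variables do not carry over. Pictures are saved under pics/ and viewed, at most 10 in all, crops included, and the job is handed in when it is done.

Besides the shell and the picture viewer there is one more tool, called after "Emit:" by a JSON object that holds its "method" and its "body", one argument or row to a line. apply_moves: Moves the arm, as the interface text tells. Its arguments: {"type":"object","properties":{"rows":{"type":"array","items":{"type":"number"}},"grip":{"type":"number"},"grip_force":{"type":"number"}},"required":["rows"]}

```bash
mkdir -p pics; python3 - <<'E'
from station import ctrl
import cv2,numpy as np
print(ctrl.get_obs(), ctrl.tip_extent)
for n in("top","scene"):
    im,d=ctrl.get_image(n); cv2.imwrite(f"pics/{n}0.png",im); np.savez(f"{n}0.npz",im=im,d=d); print(n,ctrl.camera_model(n))
E
```

```text
{'t': 0.0, 'q': array([ 1.21598486e+00,  5.33416747e-02,  1.61428167e+00, -1.08525148e-05,
        1.47601617e+00, -1.18999399e-01]), 'dq': array([-0.00032587,  0.0028709 ,  0.00071782,  0.00066042,  0.00120064,
        0.00179038]), 'effort': array([-1.38356147e-03, -3.93674541e+01, -3.70179033e+01, -2.47154003e-04,
        7.18211144e-03, -7.68696850e-06]), 'tool_pos': array([0.1458557 , 0.60725433, 0.30267965]), 'tool_rot': array([-0.36949802, -3.11931301,  0.00312891]), 'contact_force': array([-0.10511521,  1.28698679, -0.34356277]), 'wrist_torque': array([-0.01609235, -0.02123451,  0.01234161]), 'grip_force': 0.0, 'opening': 0.08540926663374614} 0.0726
top {'mtx': array([[428.50676301,   0.        , 279.9100831 ],
       [  0.        , 428.50676301, 210.58096239],
       [  0.        ,   0.        ,   1.        ]]), 'R': array([[-0.0219994 , -0.99973891, -0.00617526],
       [-0.97704343,  0.02280834, -0.21181576],
       [ 0.21190131,  0.00137368, -0.9772901 ]]), 't': array([0.40035322, 0.54379533, 0.79802353])}
scene {'mtx': array([[457.2034506 ,   0.        , 280.27763627],
       [  0.        , 457.2034506 , 209.06046622],
       [  0.        ,   0.        ,   1.        ]]), 'R': array([[ 0.72183838, -0.69205126,  0.00379559],
       [-0.30982863, -0.32805863, -0.89240336],
       [ 0.61883405,  0.64299501, -0.45122261]]), 't': array([-0.09894224,  0.38262457,  0.30435514])}
```

View pics/top0.png

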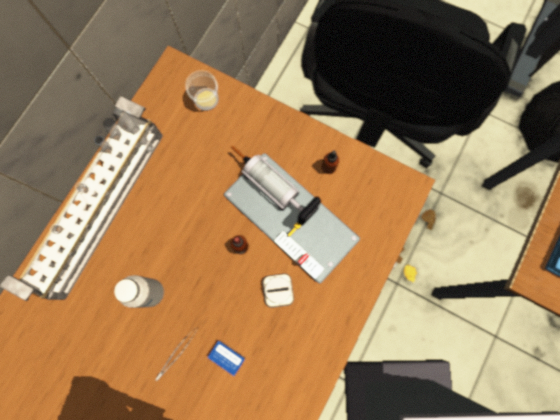

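View pics/scene0.png

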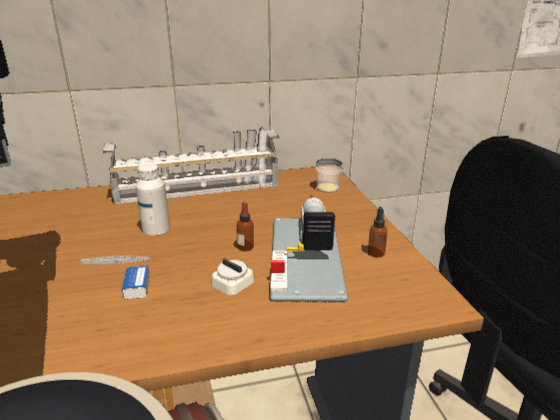

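The top view shows the plate corners near (225,195), (270,155), (357,238) and (322,280). The handle is at about (310,210), the yellow pointer at (295,228) and the red marker at (302,260). The red dropper is at (239,245), the black one at (331,160) and the timer at (278,290).

```bash
cat > h.py <<'E'
import cv2,numpy as np
from scipy.spatial.transform import Rotation as Ro
def ray(uv,K,R,t,z):
    """world points on plane z for pixels uv"""
    uv=np.atleast_2d(uv).astype(float)
    d=np.c_[uv,np.ones(len(uv))]@np.linalg.inv(K).T@R
    c=-R.T@t
    return c+d*((z-c[2])/d[:,2])[:,None]
def wristRt(m,o):
    T=np.eye(4);T[:3,:3]=Ro.from_rotvec(o['tool_rot']).as_matrix();T[:3,3]=o['tool_pos']
    E=np.linalg.inv(T@m['tool_from_camera']);return E[:3,:3],E[:3,3]
def masks(im):
    h,s,v=cv2.split(cv2.cvtColor(im,cv2.COLOR_BGR2HSV))
    return dict(red=((h<6)|(h>174))&(s>190)&(v>120),yel=(h>22)&(h<34)&(s>170)&(v>120))
E
python3 - <<'E'
from station import ctrl
from h import *
for n in("top","scene"):
    z=np.load(n+"0.npz");im=z['im'];m=ctrl.camera_model(n);K,R,t=m['mtx'],m['R'],m['t']
    for k,zz in(('red',.032),('yel',.034)):
        nn,l,st,c=cv2.connectedComponentsWithStats(masks(im)[k].astype(np.uint8))
        for i in range(1,nn):
            if st[i,4]>4: print(n,k,st[i],c[i].round(1),ray(c[i],K,R,t,zz).round(4))
    if n=="top":
        hsv=cv2.cvtColor(im,cv2.COLOR_BGR2HSV); print(hsv[205,240],hsv[240,330])
        g=((abs(hsv[...,0].astype(int)-hsv[240,330][0])<15)&(hsv[...,1]<70)).astype(np.uint8); g[:150]=0;g[285:]=0;g[:,:222]=0;g[:,362:]=0
        g=cv2.morphologyEx(g,cv2.MORPH_OPEN,np.ones((3,3)))
        c=max(cv2.findContours(g,0,2)[0],key=cv2.contourArea)[:,0]
        p=ray(c,K,R,t,.012);r=cv2.minAreaRect(p[:,:2].astype(np.float32)*1000);print(r,cv2.boxPoints(r))
m=ctrl.camera_model("wrist");print(m)
E
```

```text
top yel [289 224  12  11  30] [294.9 227.9] [[0.5214 0.3582 0.034 ]]
top yel [405 266  10  14  98] [409.4 272.6] [[0.4257 0.1323 0.034 ]]
[ 42  13 190] [ 45  12 207]
((550.8310546875, 365.9083251953125), (272.4039306640625, 123.45977783203125), 45.984737396240234) [[411.7978  310.85104]
 [500.58444 225.06503]
 [689.8643  420.9656 ]
 [601.07764 506.75162]]
scene red [272 262  12  11 129] [277.4 266.9] [[0.4575 0.3416 0.032 ]]
scene yel [287 243  17   7  28] [296.8 246.4] [[0.528  0.3636 0.034 ]]
{'mtx': array([[311.47707759,   0.        , 277.24858069],
       [  0.        , 311.47707759, 208.31939404],
       [  0.        ,   0.        ,   1.        ]]), 'tool_from_camera': array([[-2.66448949e-04, -9.55688235e-01, -2.94380581e-01,
         7.60268900e-02],
       [ 9.99999779e-01, -7.52469230e-05, -6.60832623e-04,
        -3.61000187e-04],
       [ 6.09398730e-04, -2.94380692e-01,  9.55688044e-01,
        -6.95944228e-02],
       [ 0.00000000e+00,  0.00000000e+00,  0.00000000e+00,
         1.00000000e+00]])}
```

Emit:
{"method": "apply_moves", "body": {
  "rows": [-0.755,-0.29,0.07,0,0,0.339,-0.755,-0.29,0.07,0,0,0.339,-0.755,-0.29,0.07,0,0,0.339,-0.755,-0.29,0.07,0,0,0.339,-0.755,-0.29,0.07,0,0,0.339,-0.755,-0.29,0.07,0,0,0.339,-0.755,-0.29,0.07,0,0,0.339,-0.755,-0.29,0.07,0,0,0.339,-0.755,-0.29,0.07,0,0,0.339,-0.755,-0.29,0.07,0,0,0.339,-0.755,-0.29,0.07,0,0,0.339,-0.755,-0.29,0.07,0,0,0.339,-0.755,-0.29,0.07,0,0,0.339,-0.755,-0.29,0.07,0,0,0.339,-0.755,-0.29,0.07,0,0,0.339,-0.755,-0.29,0.07,0,0,0.339],
  "grip": 1,
  "grip_force": 80
}}

```text
t: 1.7
tool_pos: [0.5452, 0.3334, 0.2621]
tool_rot: [1.175, 2.913, 0.0]
contact_force: [-1.0, 0.2, 0.1]
opening: 0.0855
grip_force: 0.0
```

```bash
cat > look.py <<'E'
import sys
from station import ctrl
from h import *
o=ctrl.get_obs();im,d=ctrl.get_image("wrist");m=ctrl.camera_model("wrist")
cv2.imwrite(f"pics/{sys.argv[1]}.png",im);np.savez(sys.argv[1]+".npz",im=im,d=d)
R,t=wristRt(m,o);K=m['mtx']
print(o['t'],o['tool_pos'],o['tool_rot'],o['q'].round(2),o['contact_force'].round(1),o['opening'])
for k,zz in(('red',.044),('yel',.034)):
    n,l,st,c=cv2.connectedComponentsWithStats(masks(im)[k].astype(np.uint8))
    for i in range(1,n):
        if st[i,4]>30: print(k,st[i],c[i].round(1),ray(c[i],K,R,t,zz).round(4))
E
python3 look.py w1
```

```text
1.7 [0.54521521 0.33335599 0.26213598] [1.17539452e+00 2.91317949e+00 3.92037265e-04] [ 0.43  0.11  1.62  0.    1.41 -0.37] [-1.   0.2  0.1] 0.08546492802568693
red [220 105   5  27  90] [221.8 118. ] [[0.4595 0.3465 0.044 ]]
```

View pics/w1.png

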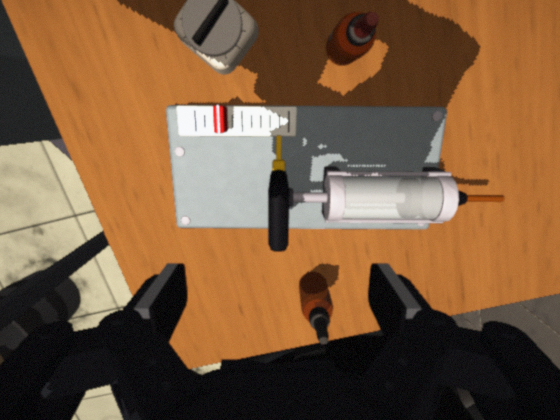

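The wrist view is aligned with the plate. The handle is at about (279,210), the pointer at (279,150), the marker's white line at about (221,118), and the black dropper at (317,300), clear of the handle.

```bash
python3 - <<'E'
from station import ctrl
from h import *
z=np.load("w1.npz");im,d=z['im'],z['d'];o=ctrl.get_obs();m=ctrl.camera_model("wrist");K=m['mtx'];R,t=wristRt(m,o)
hsv=cv2.cvtColor(im,cv2.COLOR_BGR2HSV)
g=((hsv[...,1]<40)&(hsv[...,2]>90)).astype(np.uint8);g[:100]=0;g[232:]=0;g[:,:160]=0;g[:,450:]=0
# plate upper edge by column on z=.012
c=np.array([(u,np.argmax(g[:,u])) for u in list(range(310,425,3))])
p=ray(c,K,R,t,.012)[:,:2];vx,vy,x0,y0=cv2.fitLine(p.astype(np.float32),cv2.DIST_HUBER,0,.01,.01).ravel();print('edge heading',np.degrees(np.arctan2(vy,vx)),x0,y0)
c2=np.array([(u,231-np.argmax(g[231::-1,u])) for u in list(range(195,260,3))])
p=ray(c2,K,R,t,.012)[:,:2];vx,vy,a,b=cv2.fitLine(p.astype(np.float32),cv2.DIST_HUBER,0,.01,.01).ravel();print('edge2',np.degrees(np.arctan2(vy,vx)),a,b)
ex=np.array([np.cos(np.radians(46)),np.sin(np.radians(46))]);ey=np.array([-ex[1],ex[0]])
print('ey of edges(85,-45)',ey@[x0,y0],ey@[a,b])
rr=lambda uv,zz:[(ex@q[:2]).round(4) for q in ray(uv,K,R,t,zz)]
print('plate left/right x', rr([(172,150)],.012), 'see cols')
print(''.join('%s%s '%(u,im[118,u].tolist()) for u in range(210,232)))
print(''.join('%s%s '%(u,im[150,u].tolist()) for u in range(272,288)))
blk=(hsv[...,2]<60).astype(np.uint8)
for v in (180,195,210,230,245):
    u=[x for x in range(262,298) if blk[v,x]];print(v,u[0],u[-1],d[v,279])
def tool(uv,Z):
    Xc=np.linalg.inv(K)@[uv[0],uv[1],1]*Z;return R.T@(Xc-t)
for v in (172,180,190,200,215,230,245): X=tool((279,v),d[v,279]);print(v,X.round(4),'pump xy',(ex@X[:2]).round(4),(ey@X[:2]).round(4))
T=o['tool_pos'];print('tcp',ex@T[:2],ey@T[:2])
print('g right',[np.nonzero(g[v])[0][[0,-1]] for v in(150,200,215)])
E
```

```text
edge heading 32.78693 0.59916234 0.4233808
edge2 45.727245 0.5384063 0.26245284
ey of edges(85,-45) -0.1368963069918643 -0.20498202659414957
plate left/right x [np.float64(0.5108)] see cols
210[249, 249, 247] 211[247, 247, 246] 212[234, 235, 242] 213[158, 161, 232] 214[70, 72, 238] 215[58, 62, 246] 216[122, 120, 246] 217[209, 202, 248] 218[231, 224, 246] 219[176, 169, 246] 220[78, 80, 244] 221[36, 44, 238] 222[27, 31, 219] 223[9, 11, 162] 224[8, 11, 91] 225[12, 14, 64] 226[24, 26, 64] 227[77, 83, 103] 228[113, 124, 136] 229[128, 141, 148] 230[123, 136, 143] 231[105, 114, 121] 
272[125, 128, 126] 273[91, 92, 90] 274[84, 87, 87] 275[68, 85, 93] 276[39, 92, 114] 277[15, 103, 136] 278[17, 106, 143] 279[24, 108, 143] 280[25, 98, 129] 281[49, 86, 99] 282[80, 88, 88] 283[87, 85, 84] 284[88, 87, 85] 285[83, 84, 81] 286[83, 86, 83] 287[81, 83, 78] 
180 270 287 0.24195741
195 269 292 0.22862579
210 269 287 0.23275945
230 269 287 0.23788361
245 270 286 0.24252409
172 [0.5276 0.3513 0.0593] pump xy 0.6192 -0.1355
180 [0.5274 0.3512 0.094 ] pump xy 0.619 -0.1354
190 [0.5304 0.3482 0.109 ] pump xy 0.6189 -0.1397
200 [0.5357 0.3431 0.1101] pump xy 0.6189 -0.147
215 [0.5444 0.3348 0.1089] pump xy 0.619 -0.1591
230 [0.553  0.3265 0.1092] pump xy 0.619 -0.171
245 [0.5623 0.3176 0.1083] pump xy 0.619 -0.1839
tcp 0.6185256614837561 -0.16079954544863245
g right [array([170, 439]), array([175, 449]), array([176, 449])]
```

Emit:
{"method": "apply_moves", "body": {
  "rows": [0,0,0.07,0,0,0,0,0,0.13,0,0,0,0,0,0.18,0,0,0,0,0,0.193,0,0,0,0,0,0.193,0,0,0,0,0,0.193,0,0,0]
}}

```text
t: 2.35
tool_pos: [0.5468, 0.3332, 0.1481]
tool_rot: [1.176, 2.911, 0.003]
contact_force: [0.3, -0.5, 0.5]
opening: 0.0848
grip_force: 0.0
```

Emit:
{"method": "apply_moves", "body": {
  "rows": [0,0,0,0,0,0,0,0,0,0,0,0,0,0,0,0,0,0,0,0,0,0,0,0,0,0,0,0,0,0,0,0,0,0,0,0,0,0,0,0,0,0,0,0,0,0,0,0],
  "grip": 0,
  "grip_force": 80
}}

```text
t: 3.15
tool_pos: [0.5461, 0.3329, 0.1466]
tool_rot: [1.178, 2.912, 0.001]
contact_force: [0.2, 0.7, 2.3]
opening: 0.0149
grip_force: 78.9
```

```bash
python3 look.py w2
```

```text
3.15 [0.54611415 0.33290865 0.14662547] [1.17756986e+00 2.91201656e+00 1.44078327e-03] [ 0.43  0.23  1.7   0.    1.22 -0.37] [0.2 0.7 2.3] 0.014905815398216
red [169  99   8  44 161] [172.7 120. ] [[0.4553 0.3423 0.044 ]]
red [179 100   9  43 229] [182.8 120.7] [[0.4593 0.3458 0.044 ]]
```

View pics/w2.png

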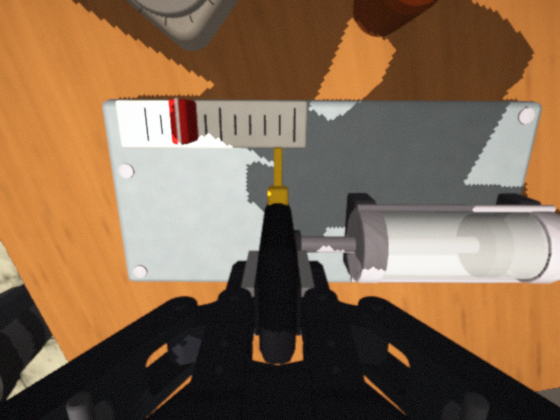

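The paddle is gripped between the pads. The pointer is at (278,165) and the marker's white line at (178,120).

Emit:
{"method": "apply_moves", "body": {
  "rows": [0,0.007,0,0,0,0,0,0.014,0,0,0,0,0,0.02,0,0,0,0,0,0.02,0,0,0,0]
}}

```text
t: 3.6
tool_pos: [0.5547, 0.3417, 0.1466]
tool_rot: [1.177, 2.912, 0.0]
contact_force: [-0.6, -0.5, 4.8]
opening: 0.0151
grip_force: 79.3
```

Emit:
{"method": "apply_moves", "body": {
  "rows": [0,0.003,0,0,0,0,0,0.003,0,0,0,0]
}}

```text
t: 3.8
tool_pos: [0.5557, 0.3428, 0.1466]
tool_rot: [1.177, 2.913, -0.0]
contact_force: [-2.5, -0.4, 5.6]
opening: 0.0151
grip_force: 79.4
```

Emit:
{"method": "apply_moves", "body": {
  "rows": [0,0.003,0,0,0,0,0,0.003,0,0,0,0]
}}

```text
t: 4.0
tool_pos: [0.5569, 0.344, 0.1466]
tool_rot: [1.177, 2.913, -0.001]
contact_force: [-1.8, -2.3, 6.4]
opening: 0.015
grip_force: 79.4
```

Emit:
{"method": "apply_moves", "body": {
  "rows": [0,0.003,0,0,0,0,0,0.003,0,0,0,0]
}}

```text
t: 4.2
tool_pos: [0.5581, 0.3452, 0.1466]
tool_rot: [-1.177, -2.912, 0.001]
contact_force: [-2.0, -1.2, 6.2]
opening: 0.0154
grip_force: 79.4
```

Emit:
{"method": "apply_moves", "body": {
  "rows": [0,0.003,0,0,0,0,0,0.003,0,0,0,0]
}}

```text
t: 4.4
tool_pos: [0.5589, 0.346, 0.1466]
tool_rot: [-1.177, -2.911, 0.004]
contact_force: [-5.9, -5.5, 8.9]
opening: 0.0154
grip_force: 79.7
```

Emit:
{"method": "apply_moves", "body": {
  "rows": [0,0.003,0,0,0,0,0,0.003,0,0,0,0]
}}

```text
t: 4.6
tool_pos: [0.5592, 0.3462, 0.1466]
tool_rot: [-1.176, -2.909, 0.011]
contact_force: [-11.9, -9.6, 13.6]
opening: 0.0151
grip_force: 80.2
```

Emit:
{"method": "apply_moves", "body": {
  "rows": [0,0.003,0,0,0,0,0,0.003,0,0,0,0,0,0.003,0,0,0,0]
}}

```text
t: 4.9
tool_pos: [0.5595, 0.3465, 0.1466]
tool_rot: [-1.176, -2.908, 0.017]
contact_force: [-17.3, -14.6, 16.4]
opening: 0.0152
grip_force: 80.7
```

```bash
cat > meas.py <<'E'
import sys
from station import ctrl
from h import *
# along-pump x (tool y axis heading 46deg) of pointer and marker line
n=sys.argv[1]
o=ctrl.get_obs();im,d=ctrl.get_image("wrist");m=ctrl.camera_model("wrist");K=m['mtx'];R,t=wristRt(m,o)
cv2.imwrite(f"pics/{n}.png",im)
ex=np.array([np.cos(np.radians(46)),np.sin(np.radians(46))]);ey=np.array([-ex[1],ex[0]])
h,s,v=cv2.split(cv2.cvtColor(im,cv2.COLOR_BGR2HSV))
red=(((h<8)|(h>172))&(s>150)&(v>50)).astype(np.uint8);red[200:]=0;red=cv2.morphologyEx(red,cv2.MORPH_CLOSE,np.ones((1,9)))
_,l,st,c=cv2.connectedComponentsWithStats(red);ok=[i for i in range(1,len(st)) if st[i,3]>30 and st[i,2]<40 and 80<c[i][1]<160];print('red',st[ok].tolist(),c[ok].round(1).tolist())
yel=((h>18)&(h<34)&(s>170)&(v>80)).astype(np.uint8)
pu=[]
for r in range(155,184,3):
    u=np.nonzero(yel[r,150:400])[0]+150
    if len(u): pu.append((u.mean(),r,u[0],u[-1]))
pu=np.array(pu);print('yel',pu[::3].round(1).tolist())
px=[(ex@q[:2],ey@q[:2]) for q in ray(pu[:,:2],K,R,t,.034)]
print('pointer ex',np.round(px[::3],4).tolist(),np.median([p[0] for p in px]))
b=st[ok[0]]
for f in(.25,.5,.75):   # white line on top face: low saturation inside red
    r=int(b[1]+f*b[3]);row=s[r,b[0]:b[0]+b[2]].astype(int);rr=im[r,b[0]-3:b[0]+b[2]+3,1].astype(float)
    w=np.clip(rr[6:-6]-60,0,None);u=b[0]+3+(w*np.arange(len(w))).sum()/w.sum() if w.sum() else 0
    q=ray([(u,r)],K,R,t,.044)[0];print('line',r,round(u,1),'ex,ey',(ex@q[:2]).round(4),(ey@q[:2]).round(4),rr.astype(int).tolist())
T=o['tool_pos'];print('tcp',(ex@T[:2]).round(4),(ey@T[:2]).round(4),T,o['tool_rot'],o['contact_force'].round(1),o['t'])
E
python3 meas.py w3
```

```text
red [[136, 98, 33, 46, 1240]] [[152.5, 120.1]]
yel [[278.5, 155.0, 275.0, 282.0], [278.5, 164.0, 276.0, 281.0], [278.0, 173.0, 275.0, 281.0], [278.5, 182.0, 275.0, 282.0]]
pointer ex [[0.6364, -0.1097], [0.6364, -0.1149], [0.6361, -0.1203], [0.6364, -0.1257]] 0.63625166653609
line 109 143.5 ex,ey 0.565 -0.0842 [253, 253, 247, 198, 92, 43, 42, 49, 111, 215, 250, 250, 226, 118, 55, 52, 50, 46, 38, 29, 20, 8, 7, 6, 8, 11, 0, 9, 9, 1, 8, 14, 5, 28, 74, 132, 156, 161, 162]
line 121 144.8 ex,ey 0.5649 -0.0903 [128, 211, 251, 252, 242, 148, 55, 42, 48, 92, 194, 249, 252, 242, 153, 66, 52, 51, 51, 41, 29, 16, 23, 12, 13, 14, 9, 0, 2, 10, 9, 13, 9, 12, 19, 65, 116, 151, 158]
line 132 145.1 ex,ey 0.5643 -0.0961 [221, 138, 195, 248, 252, 245, 182, 80, 50, 46, 71, 146, 234, 251, 246, 178, 86, 60, 59, 57, 49, 35, 24, 14, 15, 10, 8, 9, 5, 11, 5, 10, 7, 6, 11, 26, 68, 121, 152]
tcp 0.6379 -0.1617 [0.55945007 0.34648425 0.14656263] [-1.17559113 -2.90758361  0.01674006] [-17.3 -14.6  16.4] 4.9
```

View pics/w3.png

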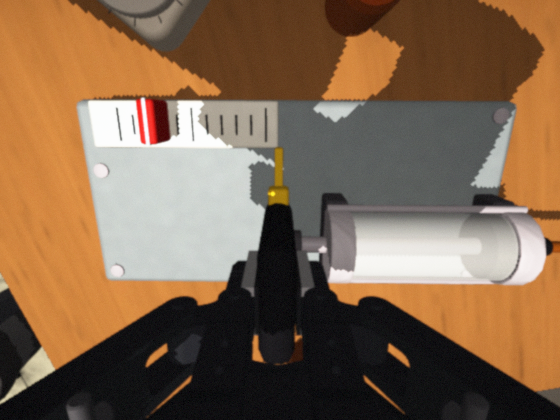

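Home stop felt: about 22 N, with the motion stalled. The pointer is at (278,165) and the marker line at (145,121), so the stroke to the marker is about 71 mm. Next I'll pull out most of that distance.

Emit:
{"method": "apply_moves", "body": {
  "rows": [0,-0.01,0,0,0,0,0,-0.025,0,0,0,0,0,-0.04,0,0,0,0,0,-0.055,0,0,0,0,0,-0.07,0,0,0,0,0,-0.085,0,0,0,0,0,-0.1,0,0,0,0,0,-0.11,0,0,0,0,0,-0.11,0,0,0,0,0,-0.11,0,0,0,0]
}}

```text
t: 5.95
tool_pos: [0.5165, 0.3026, 0.1466]
tool_rot: [1.177, 2.911, 0.006]
contact_force: [4.9, 5.2, 0.8]
opening: 0.015
grip_force: 79.4
```

```bash
python3 meas.py w4
```

```text
red [[248, 99, 18, 46, 781]] [[256.7, 121.1]]
yel [[277.5, 155.0, 274.0, 281.0], [277.0, 164.0, 274.0, 280.0], [277.0, 173.0, 274.0, 280.0], [277.0, 182.0, 274.0, 280.0]]
pointer ex [[0.5763, -0.1094], [0.576, -0.1147], [0.576, -0.12], [0.576, -0.1254]] 0.5759756058080928
line 110 256.0 ex,ey 0.5649 -0.0845 [174, 156, 111, 52, 19, 20, 19, 24, 38, 86, 142, 170, 147, 83, 32, 26, 24, 21, 18, 23, 23, 58, 122, 161]
line 122 256.3 ex,ey 0.5649 -0.0906 [86, 133, 129, 65, 21, 21, 16, 23, 28, 68, 128, 164, 156, 101, 41, 26, 21, 23, 22, 13, 24, 59, 115, 162]
line 133 256.3 ex,ey 0.5648 -0.0963 [79, 114, 129, 74, 21, 14, 17, 20, 31, 66, 126, 165, 154, 99, 46, 18, 17, 17, 14, 18, 21, 62, 119, 159]
tcp 0.5765 -0.1614 [0.51654942 0.30260826 0.14663721] [1.1767203  2.91086701 0.00625579] [4.9 5.2 0.8] 5.95
```

Emit:
{"method": "apply_moves", "body": {
  "rows": [0,-0.006,0,0,0,0,0,-0.012,0,0,0,0,0,-0.0165,0,0,0,0,0,-0.0185,0,0,0,0,0,-0.0185,0,0,0,0,0,-0.0185,0,0,0,0]
}}

```text
t: 6.6
tool_pos: [0.5095, 0.2954, 0.1467]
tool_rot: [1.176, 2.91, 0.01]
contact_force: [7.9, 10.3, -2.8]
opening: 0.0152
grip_force: 78.8
```

```bash
python3 meas.py w5
```

```text
red [[267, 99, 17, 46, 739]] [[274.8, 120.9]]
yel [[277.0, 155.0, 274.0, 280.0], [277.5, 164.0, 274.0, 281.0], [277.0, 173.0, 274.0, 280.0], [276.5, 182.0, 273.0, 280.0]]
pointer ex [[0.5662, -0.1094], [0.5665, -0.1146], [0.5662, -0.1199], [0.5659, -0.1254]] 0.5661751208692979
line 110 274.5 ex,ey 0.5648 -0.0845 [174, 143, 71, 22, 21, 23, 18, 24, 54, 114, 167, 163, 120, 58, 29, 24, 22, 14, 20, 47, 113, 164, 174]
line 122 274.5 ex,ey 0.5648 -0.0906 [171, 138, 69, 19, 19, 20, 20, 27, 54, 115, 167, 167, 122, 54, 24, 20, 15, 18, 24, 63, 121, 158, 172]
line 133 274.5 ex,ey 0.5648 -0.0963 [169, 139, 78, 26, 17, 21, 15, 22, 54, 115, 165, 167, 116, 56, 25, 17, 20, 18, 14, 61, 120, 163, 172]
tcp 0.5664 -0.1613 [0.50946772 0.29537943 0.14665087] [1.17635392 2.90980212 0.01033028] [ 7.9 10.3 -2.8] 6.6
```

View pics/w5.png

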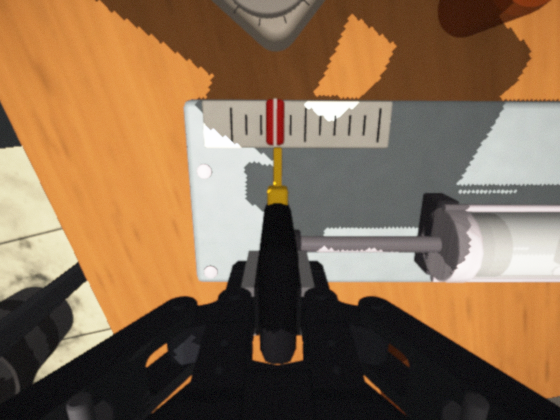

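The pointer, at column 277, is 1.4 mm short of the marker line at column 274.5.

Emit:
{"method": "apply_moves", "body": {
  "rows": [0,-0.0027,0,0,0,0,0,-0.0027,0,0,0,0,0,-0.0027,0,0,0,0,0,-0.0027,0,0,0,0]
}}

```text
t: 7.05
tool_pos: [0.5084, 0.2943, 0.1467]
tool_rot: [1.176, 2.91, 0.011]
contact_force: [8.4, 10.6, -3.3]
opening: 0.0147
grip_force: 78.7
```

```bash
python3 meas.py w6; python3 meas.py w7|grep -E "poi|tcp"
```

```text
red [[269, 99, 18, 46, 765]] [[277.1, 121.3]]
yel [[277.0, 155.0, 274.0, 280.0], [277.0, 164.0, 274.0, 280.0], [277.0, 173.0, 274.0, 280.0], [277.0, 182.0, 274.0, 280.0]]
pointer ex [[0.5647, -0.1094], [0.5647, -0.1146], [0.5647, -0.12], [0.5647, -0.1254]] 0.5647273876515071
line 110 277.3 ex,ey 0.5649 -0.0845 [174, 160, 117, 51, 20, 22, 21, 22, 30, 66, 130, 166, 160, 102, 46, 26, 21, 20, 17, 25, 62, 121, 165, 176]
line 122 277.3 ex,ey 0.5648 -0.0906 [172, 161, 115, 49, 22, 20, 25, 26, 28, 65, 125, 167, 155, 97, 43, 21, 21, 18, 18, 34, 80, 134, 166, 173]
line 133 277.3 ex,ey 0.5648 -0.0963 [171, 154, 112, 47, 27, 23, 18, 24, 27, 67, 127, 166, 155, 100, 40, 21, 16, 22, 18, 41, 98, 157, 170, 173]
tcp 0.5649 -0.1613 [0.50844503 0.29430479 0.14665196] [1.17626676 2.9096378  0.01076022] [ 8.4 10.6 -3.3] 7.05
pointer ex [[0.565, -0.1094], [0.5647, -0.1146], [0.5647, -0.12], [0.5647, -0.1254]] 0.564744749627612
tcp 0.5649 -0.1613 [0.50845905 0.29430612 0.14668673] [1.1762938  2.90961242 0.01083397] [ 9.1  9.9 -3.3] 7.1
```

The pointer is within about 0.1 mm of the marker line and stays there.

```bash
python3 -c "
from station import ctrl
print(ctrl.finish_job())"
```

```text
the job is handed in; nothing more can be done
None
```

I pushed the handle fully home to its stop, then pulled it out until the pointer was level with the red marker (within about 0.1 mm by the wrist camera), and handed the job in at about 7 s with the gripper still holding it there and the bottles and timer left alone.

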